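# Clear, shut and child-lock the bottle organizer's tray

## Task

The straw cup left in the organizer's pulled-out tray is too tall to go under its roof: lift it out upright and stand it on the drying mat, let go, then push the tray fully home and turn the red turnbutton all the way across the tray's front so that the tray is locked in. The orange nipple stays standing in the tray, the cup must not be tipped, and the two bottles and the pacifier case must be left standing where they are.

Things in the scene. Friction and masses are not known exactly. Their poses are not given: they have to be found in the camera images.
- organizer: white bottle organizer, fixed, 200 deep (x) x 260 wide (y) x 113 high. Origin: centre of its underside, on the counter; +x to its back, front (-x) faces the robot, +y to the robot's left. Roof (z 105 to 113) covers x -65 to +100; in front of that the tray is open above. Tray slides out towards -x. Post for the turnbutton at the right front corner: x -135 to -89, y -152 to -128, 70 high
- tray (a joint): how far the tray is pulled out, m: 0 = fully home, grows as it slides out along the organizer's -x (limit 0.15). Sliding it takes about 2 N
- tray_front (a point): middle of the upper edge of the outer face of the tray's wooden front panel (panel 230 wide, 10 thick, from 8 to 85 above the counter); x axis points into the organizer, y to its left. It lies at organizer (-110 - pull-out, 0, 85). Push here on the outer face to shut the tray
- tray_in (a point): on the tray's floor (12 above the counter), axes as the organizer's; it moves with the tray. The inside spans x -100 to +90 and y -105 to +105 of it; side walls reach 52 above the counter
- latch (a joint): angle of the red turnbutton about its upright pivot, rad: 0 = locked, bar across the tray front along organizer +y, at its stop; 1.57 = bar pointing out along -x; up to 2.5 = swung farther outwards to the right. Turns clockwise from above to lock, stiff (about 1 N at the knob), stays where left. Turned across before the tray is home it blocks the tray's front panel
- latch_pivot (a point): the turnbutton's pivot, on top of the post, 70 above the counter, at organizer (-123, -140, 70); axes as the organizer's
- latch_knob (a point): top centre of the turnbutton's upright finger knob: red cylinder 14 in diameter, 28 tall (84 to 112 above the counter), 50 from the pivot along the bar. Bar 18 wide, 12 thick (72 to 84 above the counter), ends 62 from the pivot. Locked, the knob is at organizer (-123, -90)
- cup: stainless straw cup, steel cylinder 58 in diameter with a blue lid, 118 tall, and a short white straw, 7 in diameter, 8 off-centre, up to 138 above its foot. Origin: centre of its foot, z up. Starts standing in the pulled-out tray, on its floor, in front of the roof
- mat: grey-green ribbed drying mat fixed flat on the counter, 120 (x) x 180 (y) x 3 thick. Origin: centre of its underside. One clear bottle stands on its +y half, about 46 from the centre, another on the counter just beyond its +x edge; the -y half is free for the cup
- bottle_a: clear baby bottle with a white collar, 56 in diameter, 138 tall, standing on the mat. Origin: centre of its foot. Leave it alone
- bottle_b: clear baby bottle with a grey collar, 56 in diameter, 138 tall, standing on the counter just beyond the mat's +x edge, beside its free half. Origin: centre of its foot. Leave it alone
- nipple: orange bottle nipple, 42 in diameter at its foot, 48 tall, standing loose in the tray beside the cup. Origin: centre of its foot, z up. It stays in the tray
- case: rounded pacifier case, 60 x 74 x 43 high, beige and pale green with an orange press button, on the counter. Origin: centre of its underside. Leave it alone
Not all that is in view belongs to the job. Of the things like the mat, leave any that is brown; of the rest the smaller one is meant.

How it is judged:
By the outcome, as a careful person would: the job done as asked, in the order asked, and still so for the second after the job is handed in, with the robot touching nothing.
It also fails if it takes over 62 s, if anything falls off the work surface, if the arm or the gripper's body presses on something with over 40 N, if the wrist force passes 120 N, or if a joint passes its speed limit or range.

## Robot

A 6-joint arm with a two-finger parallel gripper is mounted at the origin on the work surface. World frame = base frame: x ahead of the robot, y to its left, z up, the work surface at z = 0. Lengths are in m, angles in rad, forces in N, time in s.
With the tool pointing down it reaches from about 0.3 to 0.85 m from the base axis. Payload 5.4 kg.
Tool frame: the origin (TCP) lies between the finger pads; the fingertips stand 22 mm ahead of it and the grasp point (between the pads) lies 3 mm ahead of it; z points along the fingers, y is the line along which they close (so a half turn about z gives the same grasp; the last joint's range is limited). The gripper opens to 85 mm and grips with 20 to 120 N. Pads are 22 mm wide; open, the fingers measure 114 mm over their backs; the gripper's body (76 mm by 85 mm) begins 54 mm behind the grasp point. The pads swing forward as they close: fully open they stand 13 mm farther back than shut.
Start: joints at [0.9, 0.158, 1.597, -0, 1.386, -0.21], TCP at [0.256, 0.515, 0.253] pointing down, gripper open.
Joint ranges: [-2.91, 2.91], [-0.94, 2.29], [0.18, 2.7], [-1.29, 4.43], [0.17, 2.64], [-3, 3]. Speed limits (rad/s): [2.57, 2.57, 3.14, 3.14, 3.14, 3.14].

## Interface

Orientations are given as a unit quaternion [w, x, y, z].
In Python, from rig import sensors, capture, camera_model, arm gives the robot as it stands. The module is installed in compiled form; this text tells all that it offers.
- The arm moves only by the tool play_rows, never from a script. Its argument "plan" is a list of rows, each an object with "offset": the shift along the tool's x, y, z scaled (see below), a list of three; "dr": the turn, a rotation vector about the tool's x, y, z scaled (see below), a list of three. In form: [{"offset": [x, y, z], "dr": [wx, wy, wz]}, ...]. A call has 1 to 5 rows; each row is the pose to reach, as a shift and turn from the pose commanded when the call began, along the tool's axes at that moment; what a row does not reach only later rows make up. The controller multiplies each number of a shift by 12 cm and each number of a turn by pi/4 rad. A row lasts 1/12 s, in which the tool goes at most 41.7 mm and 7.16 degrees, less where a joint would pass 70% of its speed; a pose out of reach is approached as far as the arm can. A call with a number of a shift or a turn outside -1 to 1 is refused whole. A call with a gripper value outside its range is refused whole. "grip" is the opening, from 0 (shut) to 1 (fully open), set as the call begins (left out, the last holds). The fingers move at their own pace and stop on an object; "newtons" is the grip in N (left out, the last holds). Time passes only in rows, so rows that repeat a pose let the fingers close. It gives the time, the measured TCP pose, the force, the opening and the grip force at its end, in the units of the state.
- sensors.read_state(): the state, without advancing time (a new reading comes with each control period).
- capture(name): name is "side" or "top"; returns the picture (480x640x3 uint8, red, green, blue); there is no depth.
- camera_model(name): a dict with "mtx" (3x3 intrinsics, pixels), "dist_coeffs" ([k1, k2, p1, p2, k3] as OpenCV has them; the pictures are not rectified), "T" (4x4, takes a point from camera to world coordinates). Camera axes: x right, y down, z forward; pixel columns grow to the right and rows downward; lengths in m; the calibration is good to about 2 mm. A picture is of the moment at which its call begins. camera_model takes no time and is no camera call.
- arm.job_done(): hands the job in; it is judged then, once.
The state is a dict: "time": time; "qpos": joint angles; "joint_vel": joint speeds; "tau": joint torques, N m; "tool_pos": TCP position; "eef_rot": TCP orientation; "contact_force": force on the tool from outside, world axes, zero at the start; "moment": the same for the moment, N m; "grip_width": finger opening in m; "grip_force": force on a finger pad.
Only numpy, scipy, OpenCV 4.12 (cv2) and the standard library are available. Lean on these libraries where they do the work, as an engineer would, in place of code of your own. Each camera call takes 0.05 s, during which the arm holds its last target. There are 200 camera calls.

## Working session

There is one attempt and no reset: what is moved stays moved. The work goes in short steps, Python scripts to look and compute and a tool call to move; the robot and the scene stay as the last step left them, time stands still between calls to the robot, and variables do not carry over. Pictures are saved under pics/ and viewed, at most 10 in all, crops included, and the job is handed in when it is done.

Besides the shell and the picture viewer there is one more tool, called after "Emit:" by a JSON object that holds its "name" and its "arguments". play_rows: Moves the arm, as the interface text tells. Its arguments: {"type":"object","properties":{"plan":{"type":"array","items":{"type":"object","properties":{"offset":{"type":"array","items":{"type":"number","minimum":-1,"maximum":1}},"dr":{"type":"array","items":{"type":"number","minimum":-1,"maximum":1}}}}},"grip":{"type":"number"},"newtons":{"type":"number"}},"required":["plan"]}

```bash
mkdir -p pics
cat > h.py <<'E'
import numpy as np, cv2
from rig import sensors, capture, camera_model, arm
def shot(n,f):
    im=capture(n); cv2.imwrite('pics/'+f+'.png',im[:,:,::-1]); return im
def ray(n,uv):
    c=camera_model(n); T=np.array(c['T']); 
    p=cv2.undistortPoints(np.array([[uv]],float),np.array(c['mtx']),np.array(c['dist_coeffs']))[0,0]
    return T[:3,3],T[:3,:3]@np.array([p[0],p[1],1])
def atz(n,uv,z):
    o,d=ray(n,uv); return o+d*(z-o[2])/d[2]
def tri(uv1,uv2,n1='side',n2='top'):
    o1,d1=ray(n1,uv1);o2,d2=ray(n2,uv2)
    s=np.linalg.lstsq(np.c_[d1,-d2],o2-o1,rcond=None)[0]
    a,b=o1+s[0]*d1,o2+s[1]*d2
    return (a+b)/2,np.linalg.norm(a-b)
def proj(n,P):
    c=camera_model(n);T=np.linalg.inv(np.array(c['T']))
    return cv2.projectPoints(np.array(P,float).reshape(-1,1,3),cv2.Rodrigues(T[:3,:3])[0],T[:3,3],np.array(c['mtx']),np.array(c['dist_coeffs']))[0][:,0]
E
python3 - <<'E'
from h import *
shot('side','s0');shot('top','t0')
for n in('side','top'):print(np.round(camera_model(n)['T'],3))
print(sensors.read_state())
E
```

```text
[[-0.977  0.122 -0.175  0.81 ]
 [ 0.213  0.573 -0.791  1.271]
 [ 0.003 -0.81  -0.586  1.019]
 [ 0.     0.     0.     1.   ]]
[[ 0.055 -0.973  0.223  0.265]
 [-0.998 -0.054  0.008  0.002]
 [ 0.005 -0.224 -0.975  1.227]
 [ 0.     0.     0.     1.   ]]
{'time': 0.1, 'qpos': array([ 8.99889918e-01,  1.58991664e-01,  1.59812650e+00,  4.70390329e-07,
        1.38621327e+00, -2.10052789e-01]), 'joint_vel': array([ 0.0003969 , -0.00099005, -0.00216496, -0.00037675, -0.00120553,
        0.00038595]), 'tau': array([-3.05301546e-05, -3.96991324e+01, -3.32337177e+01, -1.60270447e-04,
        4.19321601e-03, -3.82991993e-05]), 'tool_pos': array([0.2553767 , 0.51460198, 0.25240205]), 'eef_rot': array([-3.70892581e-04,  2.28393030e-01,  9.73568625e-01, -7.86303191e-04]), 'contact_force': array([ 0.33838468,  0.13374313, -0.80088031]), 'moment': array([-0.05301637,  0.04032851, -0.00106617]), 'grip_force': 0.0, 'grip_width': 0.0849336120947357}
```

View pics/s0.png

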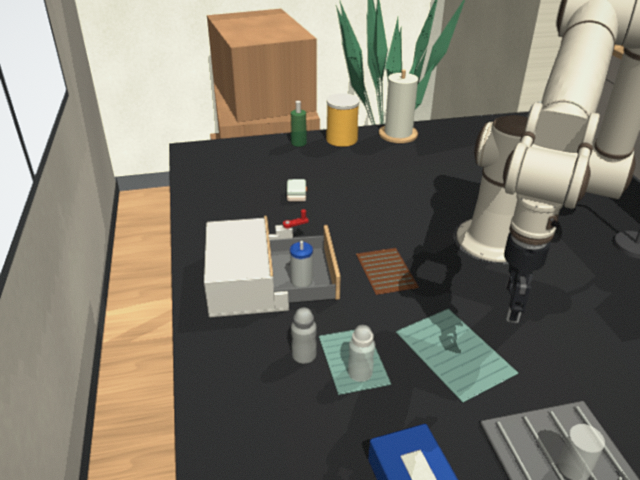

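View pics/t0.png

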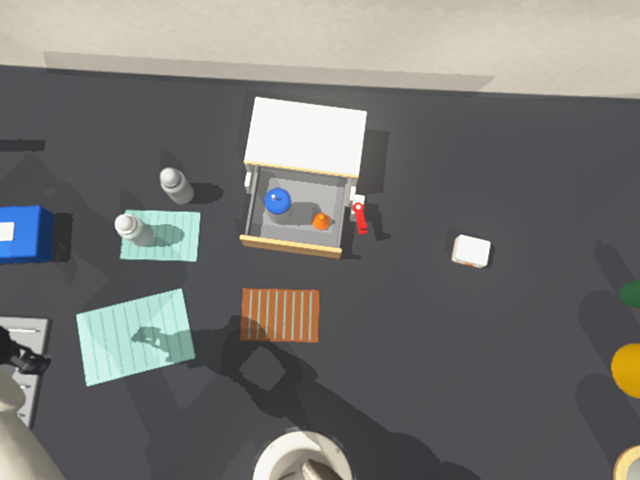

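The side view shows the organizer at (240,265), the cup lid at (302,250) and the small green mat at (355,360). The top view shows the cup at (278,200), nipple at (321,220), red latch from (357,205) to (363,232) and small mat at (121–200, 210–261). The larger green mat and the brown one are decoys. Next I'll enlarge both.

Run:
```python
import cv2
a=cv2.imread('pics/t0.png')[90:270,110:380];cv2.imwrite('pics/t0c.png',cv2.resize(a,(783,522),interpolation=cv2.INTER_CUBIC))
a=cv2.imread('pics/s0.png')[200:400,195:395];cv2.imwrite('pics/s0c.png',cv2.resize(a,(600,600),interpolation=cv2.INTER_CUBIC))
```

```text
(no output)
```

View pics/t0c.png

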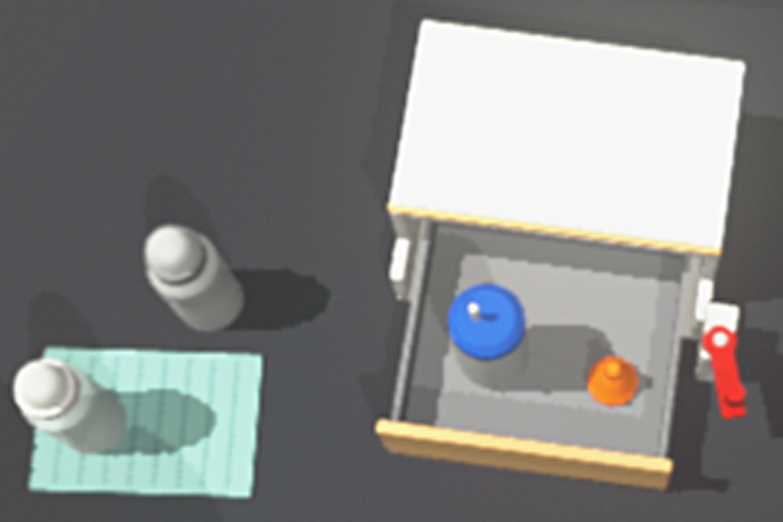

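View pics/s0c.png

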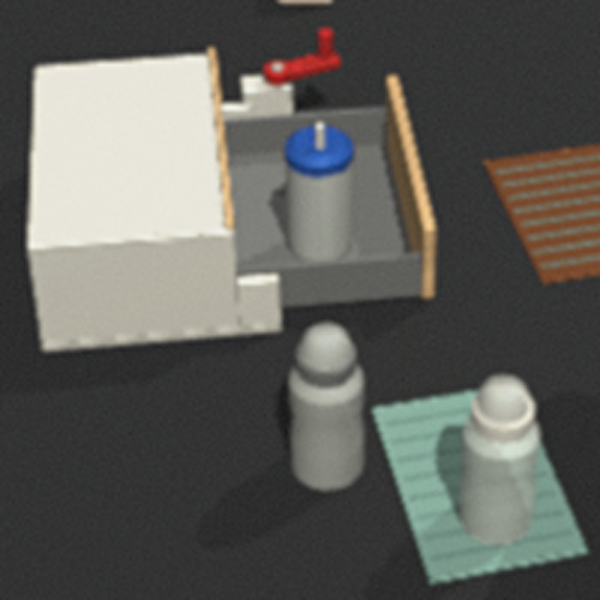

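The top crop shows the cup lid centre at (487,320), nipple at (613,380), pivot at (720,341) and knob at (735,405). The side crop shows the lid at (320,148), pivot at (274,70) and knob top at (326,33).

```bash
cat >> h.py <<'E'
t=lambda x,y:(110+x/2.9,90+y/2.9)
s=lambda x,y:(195+x/3,200+y/3)
E
python3 - <<'E'
from h import *
P=lambda n,v:print(n,np.round(v,4))
pts={'straw':((320,124),(473,309)),'lid':((320,147),(487,320)),'knob':((326,32),(734,405)),'pivot':((274,70),(719,341)),
'panelL':((433,229),(377,430)),'panelR':((393,77),(671,468)),
'roofBL':((29,246),(388,205)),'roofBR':((34,67),(422,20)),'nothing':((210,55),(745,62)),}
for k in('straw','lid','knob','pivot','panelL','panelR'):
    a,b=pts[k]; p,e=tri(s(*a),t(*b)); P(k,np.r_[p,e])
for n,z,l in(('roof',.113,[(422,20),(745,62),(719,250),(388,207)]),('matT',.003,[(47,348),(262,354),(250,497),(30,490)]),('panel',.085,[(377,430),(671,468)]),('lid',.118+.012,[(487,320)]),('knob',.112,[(734,405)]),('pivot',.084,[(719,341)])):
    for q in l:P(n,atz('top',t(*q),z))
for q in [(372,408),(430,583),(588,549)]:P('matS',atz('side',s(*q),.003))
P('lidS',atz('side',s(320,147),.13));P('knobS',atz('side',s(326,32),.112));P('pivS',atz('side',s(274,70),.084))
for q in [(36,67),(29,246),(233,232)]:P('roofS',atz('side',s(*q),.113))
P('bbS',atz('side',s(328,470),0));P('baS',atz('side',s(498,522),.003))
P('nipple',atz('top',t(613,366),.06))
E
```

```text
straw [0.5964 0.0977 0.1502 0.0019]
lid [5.963e-01 8.950e-02 1.204e-01 3.000e-04]
knob [ 0.5487 -0.1041  0.1056  0.0098]
pivot [ 0.6041 -0.0921  0.0788  0.0044]
panelL [0.5154 0.1712 0.0816 0.0018]
panelR [ 0.4981 -0.0579  0.0792  0.0009]
roof [0.8459 0.1591 0.113 ]
roof [ 0.8243 -0.1009  0.113 ]
roof [ 0.6653 -0.0859  0.113 ]
roof [0.686  0.1734 0.113 ]
matT [0.5863 0.4632 0.003 ]
matT [0.5913 0.2846 0.003 ]
matT [0.4698 0.2819 0.003 ]
matT [0.4658 0.4608 0.003 ]
panel [0.5138 0.171  0.085 ]
panel [ 0.4965 -0.0574  0.085 ]
lid [0.5936 0.0887 0.13  ]
knob [ 0.5424 -0.1017  0.112 ]
pivot [ 0.6004 -0.0909  0.084 ]
matS [0.5935 0.2873 0.003 ]
matS [0.5899 0.4682 0.003 ]
matS [0.4685 0.4623 0.003 ]
lidS [0.5985 0.1022 0.13  ]
knobS [ 0.5545 -0.098   0.112 ]
pivS [ 0.6071 -0.0862  0.084 ]
roofS [ 0.8256 -0.0944  0.113 ]
roofS [0.8466 0.1608 0.113 ]
roofS [0.6846 0.1775 0.113 ]
bbS [0.6404 0.3425 0.    ]
baS [0.5265 0.4233 0.003 ]
nipple [ 0.582  -0.0089  0.06  ]
```

Emit:
{"name": "play_rows", "arguments": {"plan": [{"offset":[-0.25,-0.12,0],"dr":[0,0,0.158]},{"offset":[-0.5,-0.24,0],"dr":[0,0,0.316]},{"offset":[-0.75,-0.36,0],"dr":[0,0,0.474]},{"offset":[-1,-0.46,0],"dr":[0,0,0.632]},{"offset":[-1,-0.46,0],"dr":[0,0,0.78]}], "grip": 1}}

```text
time: 0.52
tool_pos: [0.3416, 0.4086, 0.2528]
eef_rot: [0.001, 0.516, 0.857, -0.001]
contact_force: [0.7, 0.2, -0.2]
grip_width: 0.0857
grip_force: 0.0
```

Run:
```python
from h import *
from scipy.spatial.transform import Rotation as R
st=sensors.read_state();w,x,y,z=st['eef_rot'];M=R.from_quat([x,y,z,w]).as_matrix()
print(st['tool_pos'],M.round(3),st['qpos'].round(3))
d=np.array([.596,.0895,.252])-st['tool_pos'];print(M.T@d/.12)
Rt=np.array([[0,1,0],[1,0,0],[0,0,-1.]]).T
print(R.from_matrix(M.T@Rt).as_rotvec()/(np.pi/4))
print(atz('top',t(213,308),0),atz('top',t(98,432),.003))
```

```text
[0.34160871 0.40856372 0.25283965] [[-0.468  0.884  0.001]
 [ 0.884  0.468 -0.002]
 [-0.003 -0.    -1.   ]] [ 0.649  0.05   1.715 -0.003  1.377  0.162]
[-3.34162688  0.63007374  0.0154093 ]
[4.82688977e-04 3.27800275e-03 6.19727666e-01]
[0.62989696 0.33043401 0.        ] [0.51718081 0.41210965 0.003     ]
```

Emit:
{"name": "play_rows", "arguments": {"plan": [{"offset":[-0.25,0.05,0],"dr":[0,0,0.158]},{"offset":[-0.5,0.1,0],"dr":[0,0,0.316]},{"offset":[-0.75,0.15,0],"dr":[0,0,0.474]},{"offset":[-1,0.19,0],"dr":[0,0,0.62]},{"offset":[-1,0.19,0],"dr":[0,0,0.62]}]}}

```text
time: 0.93
tool_pos: [0.4185, 0.314, 0.2529]
eef_rot: [0.001, 0.707, 0.708, -0.001]
contact_force: [-0.2, -0.2, 0.2]
grip_width: 0.0855
grip_force: 0.0
```

```bash
cat >> h.py <<'E'
from scipy.spatial.transform import Rotation as R
def go(*p):
    st=sensors.read_state();w,x,y,z=st['eef_rot'];M=R.from_quat([x,y,z,w]).as_matrix()
    Rt=np.array([[0,1,0],[1,0,0],[0,0,-1.]])
    print(st['time'],st['tool_pos'].round(4),(M.T@(np.array(p)-st['tool_pos'])/.12).round(3),R.from_matrix(M.T@Rt).as_rotvec().round(4)/(np.pi/4))
E
python3 -c "
from h import *
go(.596,.0895,.252)"
```

```text
0.9333 [0.4185 0.314  0.2529] [-1.873  1.476  0.012] [0.00089127 0.0026738  0.00190986]
```

Emit:
{"name": "play_rows", "arguments": {"plan": [{"offset":[-0.25,0.2,0],"dr":[0,0,0]},{"offset":[-0.5,0.4,0],"dr":[0,0,0]},{"offset":[-0.75,0.6,0],"dr":[0,0,0]},{"offset":[-0.95,0.75,0],"dr":[0,0,0]},{"offset":[-0.95,0.75,0],"dr":[0,0,0]}]}}

```text
time: 1.35
tool_pos: [0.5096, 0.2008, 0.2529]
eef_rot: [0.001, 0.705, 0.709, -0.0]
contact_force: [-0.4, -0.4, -0.7]
grip_width: 0.0856
grip_force: 0.0
```

Emit:
{"name": "play_rows", "arguments": {"plan": [{"offset":[-0.25,0.2,0],"dr":[0,0,0]},{"offset":[-0.5,0.4,0],"dr":[0,0,0]},{"offset":[-0.75,0.6,0],"dr":[0,0,0]},{"offset":[-0.92,0.73,0],"dr":[0,0,0]},{"offset":[-0.92,0.73,0],"dr":[0,0,0]}]}}

```text
time: 1.77
tool_pos: [0.5977, 0.0919, 0.2526]
eef_rot: [0.001, 0.705, 0.71, -0.0]
contact_force: [-0.1, 0.1, -0.5]
grip_width: 0.0854
grip_force: 0.0
```

```bash
python3 -c "
from h import *
go(.596,.0895,.108)
im=shot('top','t1');a=im[150:270,220:380,::-1];b=shot('side','s1')[180:320,240:400,::-1]
cv2.imwrite('pics/c1.png',np.vstack([cv2.resize(a,(480,300)),cv2.resize(b,(480,300))]))"
```

```text
1.7667 [0.5977 0.0919 0.2526] [-0.018 -0.015  1.205] [0.00025465 0.00152789 0.00916732]
```

View pics/c1.png

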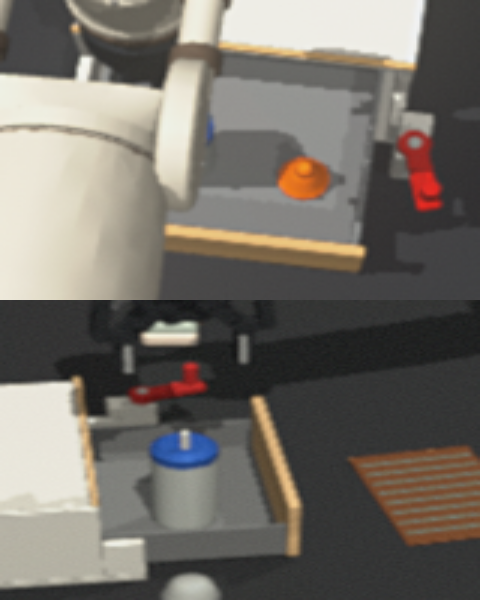

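Side crop: the finger pair is centred over the cup (fingers at x≈128 and 243, cup at 185). I'll go down.

Emit:
{"name": "play_rows", "arguments": {"plan": [{"offset":[-0.015,-0.015,0.15],"dr":[0,0,0]},{"offset":[-0.015,-0.015,0.3],"dr":[0,0,0]},{"offset":[-0.015,-0.015,0.45],"dr":[0,0,0]},{"offset":[-0.015,-0.015,0.6],"dr":[0,0,0]},{"offset":[-0.015,-0.015,0.7],"dr":[0,0,0]}]}}

```text
time: 2.28
tool_pos: [0.5921, 0.0952, 0.1672]
eef_rot: [-0.001, 0.703, 0.712, -0.001]
contact_force: [-0.8, -0.2, -0.3]
grip_width: 0.0857
grip_force: 0.0
```

Emit:
{"name": "play_rows", "arguments": {"plan": [{"offset":[0,0,0.15],"dr":[0,0,0]},{"offset":[0,0,0.3],"dr":[0,0,0]},{"offset":[0,0,0.42],"dr":[0,0,0]},{"offset":[0,0,0.5],"dr":[0,0,0]},{"offset":[0,0,0.5],"dr":[0,0,0]}]}}

```text
time: 2.7
tool_pos: [0.592, 0.0944, 0.1069]
eef_rot: [-0.002, 0.703, 0.711, -0.001]
contact_force: [-1.5, 0.0, -1.3]
grip_width: 0.0853
grip_force: 0.0
```

Emit:
{"name": "play_rows", "arguments": {"plan": [{"offset":[0,0,0],"dr":[0,0,0]},{"offset":[0,0,0],"dr":[0,0,0]},{"offset":[0,0,0],"dr":[0,0,0]},{"offset":[0,0,0],"dr":[0,0,0]},{"offset":[0,0,0],"dr":[0,0,0]}], "grip": 0.5, "newtons": 40}}

```text
time: 3.12
tool_pos: [0.5953, 0.0933, 0.1111]
eef_rot: [0.001, 0.703, 0.711, 0.001]
contact_force: [-0.2, 0.3, 6.5]
grip_width: 0.0572
grip_force: 42.8
```

Emit:
{"name": "play_rows", "arguments": {"plan": [{"offset":[0,0,-0.1],"dr":[0,0,0]},{"offset":[0,0,-0.25],"dr":[0,0,0]},{"offset":[0,0,-0.45],"dr":[0,0,0]},{"offset":[0,0,-0.65],"dr":[0,0,0]},{"offset":[0,0,-0.8],"dr":[0,0,0]}]}}

```text
time: 3.53
tool_pos: [0.5942, 0.0932, 0.2075]
eef_rot: [0.0, 0.703, 0.711, 0.0]
contact_force: [1.0, 0.4, -2.9]
grip_width: 0.0571
grip_force: 43.3
```

Emit:
{"name": "play_rows", "arguments": {"plan": [{"offset":[0.1,-0.03,-0.1],"dr":[0,0,0]},{"offset":[0.25,-0.08,-0.1],"dr":[0,0,0]},{"offset":[0.45,-0.14,-0.1],"dr":[0,0,0]},{"offset":[0.65,-0.21,-0.1],"dr":[0,0,0]},{"offset":[0.85,-0.28,-0.1],"dr":[0,0,0]}]}}

```text
time: 3.95
tool_pos: [0.558, 0.1964, 0.2169]
eef_rot: [-0.001, 0.704, 0.711, -0.001]
contact_force: [-0.5, -0.0, -2.0]
grip_width: 0.0578
grip_force: 43.3
```

Emit:
{"name": "play_rows", "arguments": {"plan": [{"offset":[0.2,-0.06,0],"dr":[0,0,0]},{"offset":[0.4,-0.12,0],"dr":[0,0,0]},{"offset":[0.6,-0.19,0],"dr":[0,0,0]},{"offset":[0.75,-0.25,0],"dr":[0,0,0]},{"offset":[0.85,-0.28,0],"dr":[0,0,0]}]}}

```text
time: 4.37
tool_pos: [0.5226, 0.2988, 0.2167]
eef_rot: [-0.001, 0.703, 0.711, -0.001]
contact_force: [0.4, 0.8, -3.1]
grip_width: 0.0575
grip_force: 43.3
```

```bash
python3 -c "
from h import *
go(.522,.322,.105)
a=shot('top','t2')[150:270,90:250,::-1];b=shot('side','s2')[220:420,260:420,::-1]
cv2.imwrite('pics/c2.png',np.hstack([cv2.resize(a,(400,300)),cv2.resize(b,(400,500))[:300]]) if 0 else np.hstack([cv2.resize(a,(400,500)),cv2.resize(b,(400,500))]))"
```

```text
4.3667 [0.5226 0.2988 0.2167] [ 0.193 -0.     0.931] [-0.00292845 -0.00012732  0.01578817]
```

View pics/c2.png

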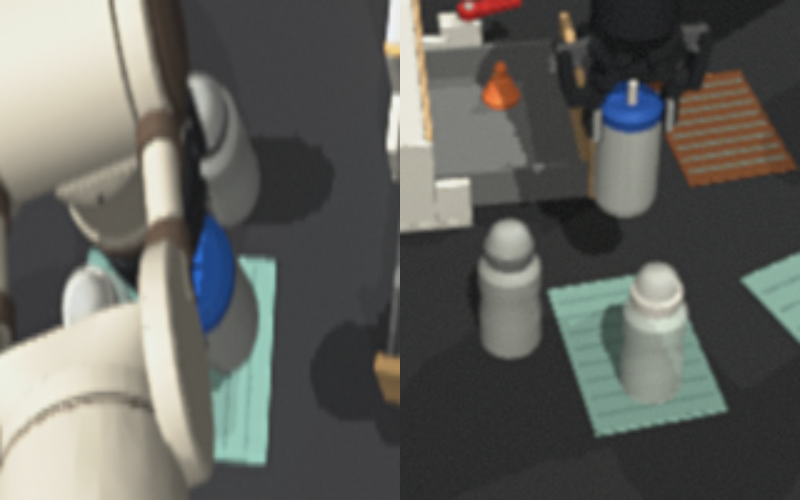

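The cup is held upright, with the lid at (632,100) in the right-hand crop and the bottles untouched. Next I'll shift 26 mm in +y and go down.

Emit:
{"name": "play_rows", "arguments": {"plan": [{"offset":[0.1,0,0.1],"dr":[0,0,0]},{"offset":[0.2,0,0.3],"dr":[0,0,0]},{"offset":[0.21,0,0.5],"dr":[0,0,0]},{"offset":[0.21,0,0.7],"dr":[0,0,0]},{"offset":[0.21,0,0.83],"dr":[0,0,0]}]}}

```text
time: 4.88
tool_pos: [0.5234, 0.3204, 0.1147]
eef_rot: [-0.001, 0.704, 0.711, -0.002]
contact_force: [-1.1, 0.5, -3.2]
grip_width: 0.0577
grip_force: 43.3
```

Emit:
{"name": "play_rows", "arguments": {"plan": [{"offset":[0,0,0.03],"dr":[0,0,0]},{"offset":[0,0,0.06],"dr":[0,0,0]},{"offset":[0,0,0.09],"dr":[0,0,0]},{"offset":[0,0,0.1],"dr":[0,0,0]},{"offset":[0,0,0.1],"dr":[0,0,0]}]}}

```text
time: 5.3
tool_pos: [0.5252, 0.3218, 0.1067]
eef_rot: [0.0, 0.704, 0.711, 0.001]
contact_force: [0.3, -0.2, -1.5]
grip_width: 0.0575
grip_force: 43.4
```

Emit:
{"name": "play_rows", "arguments": {"plan": [{"offset":[0,0,0.01],"dr":[0,0,0]},{"offset":[0,0,0.02],"dr":[0,0,0]},{"offset":[0,0,0.02],"dr":[0,0,0]}]}}

```text
time: 5.55
tool_pos: [0.5246, 0.3218, 0.1035]
eef_rot: [0.0, 0.703, 0.711, 0.0]
contact_force: [0.3, -0.4, -1.1]
grip_width: 0.0576
grip_force: 43.4
```

Emit:
{"name": "play_rows", "arguments": {"plan": [{"offset":[0,0,0.01],"dr":[0,0,0]},{"offset":[0,0,0.02],"dr":[0,0,0]},{"offset":[0,0,0.02],"dr":[0,0,0]}]}}

```text
time: 5.8
tool_pos: [0.5249, 0.3221, 0.1021]
eef_rot: [0.0, 0.703, 0.711, 0.0]
contact_force: [-0.8, -0.5, 3.6]
grip_width: 0.0575
grip_force: 43.5
```

Contact force is up, so the cup is standing on the mat. I'll release it and go up.

Emit:
{"name": "play_rows", "arguments": {"plan": [{"offset":[0,0,0],"dr":[0,0,0]},{"offset":[0,0,0],"dr":[0,0,0]},{"offset":[0,0,0],"dr":[0,0,0]},{"offset":[0,0,0],"dr":[0,0,0]},{"offset":[0,0,0],"dr":[0,0,0]}], "grip": 0.95}}

```text
time: 6.22
tool_pos: [0.5245, 0.3217, 0.1008]
eef_rot: [-0.0, 0.703, 0.711, -0.0]
contact_force: [0.5, 0.5, -0.2]
grip_width: 0.0813
grip_force: 0.0
```

Emit:
{"name": "play_rows", "arguments": {"plan": [{"offset":[0,0,-0.1],"dr":[0,0,0]},{"offset":[0,0,-0.3],"dr":[0,0,0]},{"offset":[0,0,-0.55],"dr":[0,0,0]},{"offset":[0,0,-0.8],"dr":[0,0,0]},{"offset":[0,0,-1],"dr":[0,0,0]}]}}

```text
time: 6.63
tool_pos: [0.525, 0.322, 0.2245]
eef_rot: [0.001, 0.703, 0.711, 0.001]
contact_force: [0.3, 0.8, 0.6]
grip_width: 0.0811
grip_force: 0.0
```

```bash
python3 -c "
from h import *
go(.45,.06,.1)
b=shot('side','s3')[180:420,240:440,::-1]
cv2.imwrite('pics/c3.png',cv2.resize(b,(500,600)))"
```

```text
6.6333 [0.525  0.322  0.2245] [-2.178 -0.651  1.033] [ 0.00356507 -0.00127324  0.01336902]
```

View pics/c3.png

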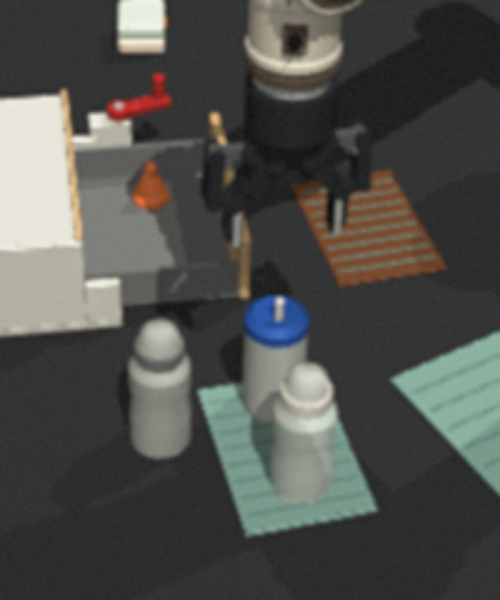

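The cup stands upright on the mat, lid at (276,325), with both bottles untouched. Now for the tray.

Emit:
{"name": "play_rows", "arguments": {"plan": [{"offset":[-0.2,-0.12,0],"dr":[0,0,0]},{"offset":[-0.45,-0.24,0],"dr":[0,0,0]},{"offset":[-0.7,-0.36,0],"dr":[0,0,0]},{"offset":[-0.95,-0.5,0],"dr":[0,0,0]},{"offset":[-1,-0.64,0],"dr":[0,0,0]}]}}

```text
time: 7.1
tool_pos: [0.4484, 0.1978, 0.2214]
eef_rot: [0.001, 0.704, 0.71, -0.0]
contact_force: [-0.4, 0.1, -0.6]
grip_width: 0.0812
grip_force: 0.0
```

Emit:
{"name": "play_rows", "arguments": {"plan": [{"offset":[-0.25,0,0],"dr":[0,0,0]},{"offset":[-0.55,0,0.1],"dr":[0,0,0]},{"offset":[-0.85,0,0.3],"dr":[0,0,0]},{"offset":[-1,0,0.5],"dr":[0,0,0]},{"offset":[-1,0,0.6],"dr":[0,0,0]}], "grip": 0}}

```text
time: 7.52
tool_pos: [0.4492, 0.0779, 0.1472]
eef_rot: [-0.0, 0.705, 0.709, -0.001]
contact_force: [-0.2, 0.8, -0.1]
grip_width: 0.0206
grip_force: 0.0
```

```bash
python3 -c "
from h import *
go(.45,.06,.08)"
```

```text
7.5167 [0.4492 0.0779 0.1472] [-0.149  0.007  0.56 ] [-0.00254648  0.00140056  0.00840338]
```

Emit:
{"name": "play_rows", "arguments": {"plan": [{"offset":[-0.15,0,0.2],"dr":[0,0,0]},{"offset":[-0.15,0,0.4],"dr":[0,0,0]},{"offset":[-0.15,0,0.56],"dr":[0,0,0]},{"offset":[-0.15,0.05,0.56],"dr":[0,0,0]},{"offset":[-0.15,0.12,0.56],"dr":[0,0,0]}]}}

```text
time: 7.93
tool_pos: [0.4644, 0.0632, 0.0816]
eef_rot: [-0.001, 0.703, 0.711, -0.001]
contact_force: [0.4, -0.2, 0.3]
grip_width: -0.0
grip_force: 0.0
```

Emit:
{"name": "play_rows", "arguments": {"plan": [{"offset":[0,0.06,0],"dr":[0,0,0]},{"offset":[0,0.12,0],"dr":[0,0,0]},{"offset":[0,0.18,0],"dr":[0,0,0]},{"offset":[-0.01,0.24,0],"dr":[0,0,0]},{"offset":[-0.01,0.3,0],"dr":[0,0,0]}]}}

```text
time: 8.35
tool_pos: [0.5017, 0.0622, 0.0822]
eef_rot: [0.0, 0.703, 0.711, -0.0]
contact_force: [-2.1, 0.1, 0.7]
grip_width: 0.0001
grip_force: 0.9
```

Emit:
{"name": "play_rows", "arguments": {"plan": [{"offset":[0,0.06,0],"dr":[0,0,0]},{"offset":[-0.01,0.12,0],"dr":[0,0,0]},{"offset":[-0.01,0.18,0],"dr":[0,0,0]},{"offset":[-0.02,0.24,0],"dr":[0,0,0]},{"offset":[-0.02,0.3,0],"dr":[0,0,0]}]}}

```text
time: 8.77
tool_pos: [0.5373, 0.0601, 0.0815]
eef_rot: [-0.0, 0.703, 0.711, -0.0]
contact_force: [-2.6, -1.6, -0.3]
grip_width: 0.0002
grip_force: 0.9
```

Emit:
{"name": "play_rows", "arguments": {"plan": [{"offset":[0,0.06,0],"dr":[0,0,0]},{"offset":[-0.01,0.12,0],"dr":[0,0,0]},{"offset":[-0.01,0.18,0],"dr":[0,0,0]},{"offset":[-0.02,0.24,0],"dr":[0,0,0]},{"offset":[-0.02,0.3,0],"dr":[0,0,0]}]}}

```text
time: 9.18
tool_pos: [0.5734, 0.0581, 0.0815]
eef_rot: [-0.0, 0.703, 0.711, -0.0]
contact_force: [-2.0, -1.2, -0.2]
grip_width: 0.0001
grip_force: 0.9
```

Emit:
{"name": "play_rows", "arguments": {"plan": [{"offset":[0,0.06,0],"dr":[0,0,0]},{"offset":[-0.01,0.12,0],"dr":[0,0,0]},{"offset":[-0.01,0.18,0],"dr":[0,0,0]},{"offset":[-0.02,0.23,0],"dr":[0,0,0]},{"offset":[-0.02,0.27,0],"dr":[0,0,0]}]}}

```text
time: 9.6
tool_pos: [0.606, 0.0561, 0.0817]
eef_rot: [0.0, 0.703, 0.711, 0.0]
contact_force: [-1.4, -1.2, -0.6]
grip_width: -0.0001
grip_force: 0.9
```

Emit:
{"name": "play_rows", "arguments": {"plan": [{"offset":[0,0.02,0],"dr":[0,0,0]},{"offset":[0,0.04,0],"dr":[0,0,0]},{"offset":[0,0.04,0],"dr":[0,0,0]}]}}

```text
time: 9.85
tool_pos: [0.6107, 0.0561, 0.0819]
eef_rot: [0.0, 0.703, 0.711, 0.0]
contact_force: [-0.5, 0.1, -0.7]
grip_width: -0.0004
grip_force: 0.0
```

Emit:
{"name": "play_rows", "arguments": {"plan": [{"offset":[0,0.015,0],"dr":[0,0,0]},{"offset":[0,0.03,0],"dr":[0,0,0]},{"offset":[0,0.045,0],"dr":[0,0,0]}]}}

```text
time: 10.1
tool_pos: [0.6146, 0.0562, 0.0816]
eef_rot: [-0.001, 0.703, 0.711, -0.001]
contact_force: [-9.8, -2.3, 6.8]
grip_width: 0.0001
grip_force: 4.9
```

Emit:
{"name": "play_rows", "arguments": {"plan": [{"offset":[0,0.01,0],"dr":[0,0,0]},{"offset":[0,0.015,0],"dr":[0,0,0]},{"offset":[0,0.015,0],"dr":[0,0,0]}]}}

```text
time: 10.35
tool_pos: [0.6147, 0.0562, 0.0816]
eef_rot: [-0.002, 0.703, 0.711, -0.003]
contact_force: [-12.0, -2.3, 9.2]
grip_width: -0.0001
grip_force: 6.5
```

The tray is against its stop. I'll back off, rise and look.

Emit:
{"name": "play_rows", "arguments": {"plan": [{"offset":[0,-0.2,0],"dr":[0,0,0]},{"offset":[0,-0.4,-0.1],"dr":[0,0,0]},{"offset":[-0.2,-0.4,-0.4],"dr":[0,0,0]},{"offset":[-0.5,-0.4,-0.7],"dr":[0,0,0]},{"offset":[-0.8,-0.4,-0.8],"dr":[0,0,0]}]}}

```text
time: 10.77
tool_pos: [0.5715, -0.0341, 0.179]
eef_rot: [0.002, 0.702, 0.712, 0.002]
contact_force: [1.5, -0.8, 0.9]
grip_width: 0.0001
grip_force: 0.0
```

Emit:
{"name": "play_rows", "arguments": {"plan": [{"offset":[-0.3,0,0],"dr":[0,0,0]},{"offset":[-0.6,0,0],"dr":[0,0,0]},{"offset":[-0.9,0,0],"dr":[0,0,0]},{"offset":[-1,0,0],"dr":[0,0,0]},{"offset":[-1,0,0],"dr":[0,0,0]}]}}

```text
time: 11.18
tool_pos: [0.5718, -0.1577, 0.1756]
eef_rot: [0.001, 0.705, 0.709, 0.0]
contact_force: [-0.9, 0.3, -0.4]
grip_width: 0.0002
grip_force: 0.0
```

```bash
python3 -c "
from h import *
go(.562,-.16,.111)
a=shot('top','t4')[90:270,230:390,::-1];b=shot('side','s4')[190:340,195:355,::-1]
cv2.imwrite('pics/c4.png',np.hstack([cv2.resize(a,(400,450)),cv2.resize(b,(400,450))]))"
```

```text
11.1833 [ 0.5718 -0.1577  0.1756] [-0.018 -0.083  0.538] [0.00216451 0.00140056 0.00814873]
```

View pics/c4.png

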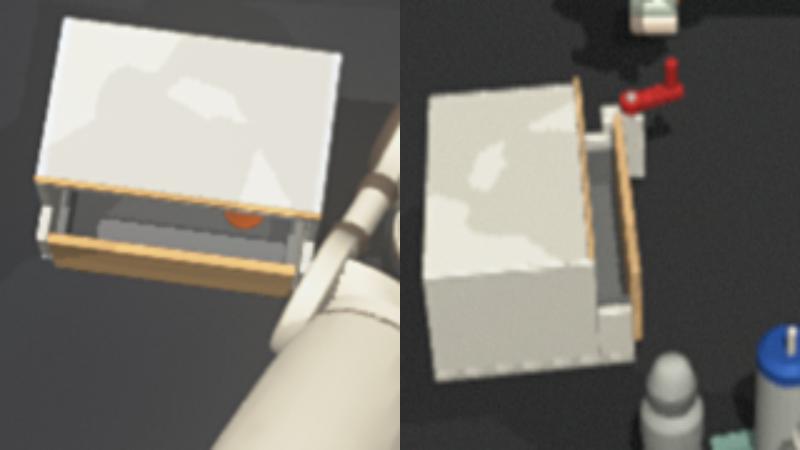

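The tray is home: the panel sits just in front of the roof, the nipple is inside at (243,217) and the latch hasn't moved. Now I'll go down to the right of the knob and push +y.

Emit:
{"name": "play_rows", "arguments": {"plan": [{"offset":[-0.02,-0.08,0.15],"dr":[0,0,0]},{"offset":[-0.02,-0.08,0.3],"dr":[0,0,0]},{"offset":[-0.02,-0.08,0.45],"dr":[0,0,0]},{"offset":[-0.02,-0.08,0.54],"dr":[0,0,0]},{"offset":[0.05,-0.08,0.54],"dr":[0,0,0]}]}}

```text
time: 11.7
tool_pos: [0.5603, -0.1471, 0.1076]
eef_rot: [-0.002, 0.703, 0.711, -0.001]
contact_force: [-0.4, -0.9, -0.1]
grip_width: -0.0
grip_force: 0.0
```

Emit:
{"name": "play_rows", "arguments": {"plan": [{"offset":[0.08,0,0],"dr":[0,0,0]},{"offset":[0.16,0,0],"dr":[0,0,0]},{"offset":[0.24,0,0],"dr":[0,0,0]},{"offset":[0.32,0,0],"dr":[0,0,0]},{"offset":[0.38,0,0],"dr":[0,0,0]}]}}

```text
time: 12.12
tool_pos: [0.5619, -0.1019, 0.1113]
eef_rot: [0.001, 0.703, 0.711, 0.0]
contact_force: [-0.2, -1.8, 0.9]
grip_width: -0.0001
grip_force: 0.6
```

Emit:
{"name": "play_rows", "arguments": {"plan": [{"offset":[0.06,0,0],"dr":[0,0,0]},{"offset":[0.12,0.02,0],"dr":[0,0,0]},{"offset":[0.18,0.04,0],"dr":[0,0,0]},{"offset":[0.23,0.06,0],"dr":[0,0,0]},{"offset":[0.26,0.08,0],"dr":[0,0,0]}]}}

```text
time: 12.53
tool_pos: [0.5717, -0.0718, 0.1107]
eef_rot: [0.001, 0.703, 0.711, 0.0]
contact_force: [3.6, -5.0, -1.9]
grip_width: -0.0
grip_force: 2.6
```

```bash
python3 -c "
from h import *
go(.53,-.05,.111)
b=shot('side','s5')[190:310,255:375,::-1]
cv2.imwrite('pics/c5.png',cv2.resize(b,(480,480)))"
```

```text
12.5333 [ 0.5717 -0.0718  0.1107] [ 0.185 -0.346 -0.004] [0.00292845 0.00203718 0.01362366]
```

View pics/c5.png

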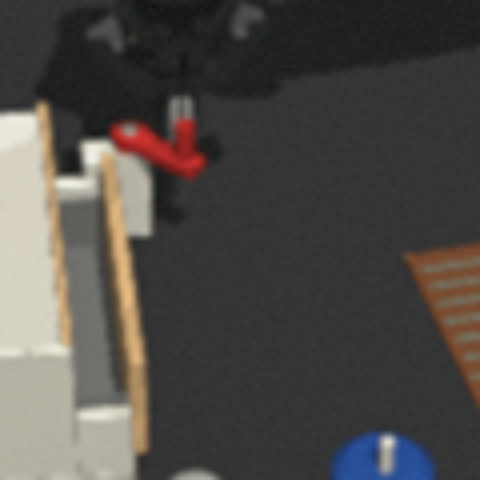

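The bar now points well past outward (knob at (185,140)). I'll move round to the front of the knob and push +x.

Emit:
{"name": "play_rows", "arguments": {"plan": [{"offset":[-0.06,0,0],"dr":[0,0,0]},{"offset":[-0.06,-0.16,0],"dr":[0,0,0]},{"offset":[-0.06,-0.32,0],"dr":[0,0,0]},{"offset":[0.1,-0.32,0],"dr":[0,0,0]},{"offset":[0.22,-0.32,0],"dr":[0,0,0]}]}}

```text
time: 13.0
tool_pos: [0.5303, -0.0455, 0.1096]
eef_rot: [-0.002, 0.704, 0.71, -0.0]
contact_force: [0.4, 0.0, 1.0]
grip_width: -0.0002
grip_force: 0.0
```

Emit:
{"name": "play_rows", "arguments": {"plan": [{"offset":[0,0.07,0],"dr":[0,0,0]},{"offset":[0,0.14,0],"dr":[0,0,0]},{"offset":[0,0.21,0],"dr":[0,0,0]},{"offset":[0,0.27,0],"dr":[0,0,0]},{"offset":[0,0.33,0],"dr":[0,0,0]}]}}

```text
time: 13.42
tool_pos: [0.572, -0.0457, 0.1098]
eef_rot: [-0.001, 0.704, 0.711, -0.0]
contact_force: [-1.8, 1.9, -0.7]
grip_width: 0.0
grip_force: 0.8
```

Emit:
{"name": "play_rows", "arguments": {"plan": [{"offset":[0,0.03,0],"dr":[0,0,0]},{"offset":[0,0.05,0],"dr":[0,0,0]},{"offset":[0,0.07,0],"dr":[0,0,0]}]}}

```text
time: 13.67
tool_pos: [0.5804, -0.0457, 0.1103]
eef_rot: [0.0, 0.704, 0.711, -0.0]
contact_force: [-1.1, 0.6, 0.5]
grip_width: -0.0001
grip_force: 0.5
```

Emit:
{"name": "play_rows", "arguments": {"plan": [{"offset":[0,0.02,0],"dr":[0,0,0]},{"offset":[0,0.04,0],"dr":[0,0,0]},{"offset":[0,0.055,0],"dr":[0,0,0]}]}}

```text
time: 13.92
tool_pos: [0.5867, -0.0453, 0.1105]
eef_rot: [0.0, 0.703, 0.711, 0.0]
contact_force: [-0.8, 0.6, 0.3]
grip_width: -0.0002
grip_force: 0.5
```

Emit:
{"name": "play_rows", "arguments": {"plan": [{"offset":[0,0.01,0],"dr":[0,0,0]},{"offset":[0,0.02,0],"dr":[0,0,0]},{"offset":[0,0.02,0],"dr":[0,0,0]}]}}

```text
time: 14.17
tool_pos: [0.5876, -0.0451, 0.1101]
eef_rot: [-0.002, 0.703, 0.711, -0.001]
contact_force: [-6.1, 1.4, 3.0]
grip_width: -0.0
grip_force: 3.6
```

Now at the stop. One slightly firmer nudge, then retreat and look.

Emit:
{"name": "play_rows", "arguments": {"plan": [{"offset":[0,0.01,0],"dr":[0,0,0]},{"offset":[0,0.02,0],"dr":[0,0,0]},{"offset":[0,0.02,0],"dr":[0,0,0]}]}}

```text
time: 14.42
tool_pos: [0.5883, -0.0449, 0.1099]
eef_rot: [-0.003, 0.703, 0.711, -0.003]
contact_force: [-14.3, 0.1, 7.8]
grip_width: 0.0001
grip_force: 7.0
```

Emit:
{"name": "play_rows", "arguments": {"plan": [{"offset":[0,-0.2,0],"dr":[0,0,0]},{"offset":[0,-0.4,-0.1],"dr":[0,0,0]},{"offset":[0,-0.7,-0.3],"dr":[0,0,0]},{"offset":[0,-0.9,-0.6],"dr":[0,0,0]},{"offset":[0,-1,-0.9],"dr":[0,0,0]}]}}

```text
time: 14.83
tool_pos: [0.468, -0.0458, 0.2175]
eef_rot: [-0.002, 0.704, 0.711, -0.001]
contact_force: [0.4, -0.6, 0.3]
grip_width: -0.0
grip_force: 0.0
```

Emit:
{"name": "play_rows", "arguments": {"plan": [{"offset":[0,-0.3,0],"dr":[0,0,0]},{"offset":[0,-0.5,0],"dr":[0,0,0]},{"offset":[0,-0.7,0],"dr":[0,0,0]},{"offset":[0,-0.7,0],"dr":[0,0,0]}]}}

```text
time: 15.17
tool_pos: [0.3848, -0.047, 0.2183]
eef_rot: [0.0, 0.704, 0.711, -0.0]
contact_force: [-0.2, -0.8, -0.3]
grip_width: -0.0
grip_force: 0.0
```

```bash
python3 -c "
from h import *
a=shot('top','t6')[90:270,110:390,::-1];b=shot('side','s6')[170:400,195:395,::-1]
cv2.imwrite('pics/c6.png',np.hstack([cv2.resize(a,(450,420)),cv2.resize(b,(350,420))]))"
```

```text
(no output)
```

View pics/c6.png

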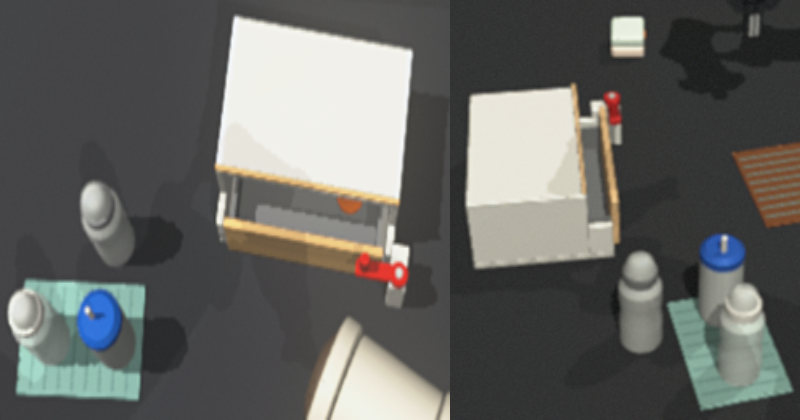

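The bar lies across the tray front (pivot (398,272), knob (365,265)). The tray is home with the nipple inside, the cup stands upright on the mat at (100,325), and the bottles are where they were. I'll hand it in.

```bash
python3 -c "
from h import *
print(arm.job_done())"
```

```text
the job is handed in; nothing more can be done
None
```

The job is done and handed in after about 15 s of robot time: the cup stands upright on the mat, the tray is fully home with the nipple inside, and the turnbutton is across at its stop.

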